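Load a pasta die into the spring magazine

ROBOT

A 7-joint arm with a two-finger parallel gripper is mounted at the origin on the work surface. World frame = base frame: x ahead of the robot, y to its left, z up, the work surface at z = 0. Lengths are in mm, angles in rad, forces in N, time in s.
With the tool pointing down it reaches from about 400 to 850 mm from the base axis. Payload 10.4 kg.
Tool frame: the origin (TCP) lies on the centre line of the jaws, within the pads' length; the fingertips stand 19 mm ahead of it and the grasp point (between the pads) is the TCP; y points along the fingers, z is the direction in which the jaws open and shut, and the axes are right-handed (so a half turn about y gives the same grasp; the last joint's range is limited). The gripper opens to 85 mm and grips with 20 to 120 N. Pads are 22 mm wide; open, the fingers measure 114 mm over their backs; the gripper's body (76 mm by 85 mm) begins 54 mm behind the grasp point. The pads swing forward as they close: fully open they stand 13 mm farther back than shut.
Start: joints at [1.16, 0.332, -0.065, 1.46, 0.022, 1.35, -0.088], TCP at [236.367, -578.601, 250.338] pointing down, gripper open.
Joint ranges: [-2.6, 2.6], [-0.5, 2.12], [-1.47, 1.34], [0.16, 2.42], [-1.27, 4.41], [0.06, 2.06], [-2.6, 2.6]. Speed limits (rad/s): [2.22, 2.22, 2.79, 2.79, 3.14, 3.14, 3.14].

INTERFACE

Orientations are given as [roll, pitch, yaw] about the fixed x, y, z axes, in that order (R = Rz(yaw) Ry(pitch) Rx(roll)).
In Python, from plant import env, capture, camera_model, search_frame, cut_out gives the robot as it stands. The module is installed in compiled form; this text tells all that it offers.
- The arm moves only by the shell command python3 -m creep 'ROWS' [FORCE]. ROWS is JSON, a list of rows, each an object with "xyz": the shift along the tool's x, y, z in cm, a list of three; "delta_rot": the turn, a rotation vector about the tool's x, y, z in degrees, a list of three; "hand": the finger opening in cm, from 0 to 8.54. In form: [{"xyz": [tx, ty, tz], "delta_rot": [ax, ay, az], "hand": hand}, ...]. A call has exactly 5 rows; each row shifts and turns the commanded pose from where the row before left it, along the tool's axes as they then stand; what a row does not reach is not made up. A row lasts 1/10 s, in which the tool goes at most 50 mm and 8.59 degrees, less where a joint would pass 70% of its speed; a pose out of reach is approached as far as the arm can. A call is refused whole if a number of a shift passes 5 or a number of a turn 8.59, either way. A call with a gripper value outside its range is refused whole. The fingers move at their own pace and stop on an object; FORCE is the grip in N (left out, the last holds). Time passes only in rows, so rows that do not move let the fingers close, or fill a call up. It gives the time, the measured TCP pose, the force and the opening at its end, in the units of the state.
- env.get_obs(): the state, without advancing time (a new reading comes with each control period).
- capture(name): name is "scene" or "top"; returns the picture (480x640x3 uint8, red, green, blue); there is no depth.
- camera_model(name): a dict with "camera_matrix" (3x3 intrinsics, pixels), "k1" (the pictures are not rectified: a ray, as slopes to the right and down, at radius r is drawn at 1 + k1 r^2 times it, then the intrinsics apply), "xyz" and "rotation" of the camera in the world. Camera axes: x right, y down, z forward; pixel columns grow to the right and rows downward; lengths in mm; the calibration is good to about 2 mm. A picture is of the moment at which its call begins. camera_model takes no time and is no camera call.
- env.sign_off(): hands the job in, once; it reports no verdict.
Trained networks look in the newest picture that a camera, given by its name, has taken for a name from the list of things; names that differ only in an ending like _2 or _b are one class to them, and where a whole thing is asked for, a point or a joint stands for the part that bears it (a point fixed in the world has none). Each returns a list of dicts, best first, with "score" (0 to 1); they miss things now and then, are a little off and sometimes report something else, mostly with a low value. They report only what shows in the picture. A call takes as long as a camera call. They do not tell look-alikes from the thing itself.
- search_frame(camera, label): "xyz" ([x, y, z] in mm, in world coordinates, good to about 4 mm: the middle of the surface that is visible of it).
- cut_out(camera, label): "pixels" (480x640 bool, what is visible of it).
The state is a dict: "time_s": time; "joint_positions": joint angles; "qvel": joint speeds; "tau": joint torques, N m; "tool_pos": TCP position; "tcp_rot": TCP orientation; "force": force on the tool from outside, world axes, zero at the start; "wrist_torque": the same for the moment, N m; "grip_width": finger opening in mm.
Only numpy, scipy, OpenCV 4.12 (cv2) and the standard library are available. Lean on these libraries where they do the work, as an engineer would, in place of code of your own. Each camera call takes 0.05 s, during which the arm holds its last target.

TASK

Slide the small brass die along the lane of the die magazine to the back stop, so that it lies over the spring column, then press it straight down against the spring until both side catches have snapped out over it, and let go so that they hold it down. Leave the loose things that lie and stand to either side of the magazine where they are.

Things in the scene. Friction and masses are not known exactly. Their poses are not given: they have to be found in the camera images.
- die: brass pasta die: a flat disc 60 mm in diameter, 22 mm high, about 0.4 kg, small dark holes in its top. It lies flat, loose, on the lane of the magazine at the start. Origin at the centre of its underside, z up when flat; its yaw means nothing
- magazine: fixed die magazine, 250 mm long, 84 mm wide over a foot plate 150 mm wide and 8 mm thick; placed and turned differently each time. Origin on the axis of its column at the table surface. +x is the direction in which the die is slid, +y its left, z up. Near (-x) part: a white block with the lane on top; far part: the steel spring column
- lane_end (a point): centre of the lane's open near end, at deck height: 190 mm before the column's axis; axes as the magazine's. The lane is a level deck 120 mm above the table from here to 34 mm before the column's axis, 64 mm wide, between rails 10 mm thick that stand 8 mm above the deck
- column_mouth (a point): centre of the column's mouth at deck height, 120 mm above the table; axes as the magazine's. The well is 64 mm wide, 68 mm long (x -34 to +34 mm); side walls stand 8 mm above the deck. Its back wall at x = +34 mm is the back stop, 20 mm above the deck. The die enters only with its centre within 4 mm of this point along x; against the stop it is at +4 mm, which is right
- follower (a joint): grey spring plate (60 x 46 mm) in the column, m pressed down: 0 = up, its top 1 mm below the deck; dead stop at 0.046. The spring gives 6 N at 0 plus 300 N/m; about 18 N of push is needed near the end. Latched, it rests at about 0.037; press to 0.039 or more (die top over 16 mm below the deck, 18 or more is safe) for the catches to snap over; at the dead stop the die top is 25 mm below
- catch_left (a joint): dark steel spring catch, 20 mm wide, poking into the well from its left (+y) wall, sloping top, flat underside 16 mm below the deck. Value: m pushed back into the wall; 0 = fully out (nose 25 mm from the column's axis), up to 0.0095 while the die passes. It gives way by itself (1 to 2 N)
- catch_right (a joint): the same on the right (-y) wall
- big_die: loose brass die of 80 mm diameter, 26 mm high, lying flat beside the magazine, on its left; not to be used; origin at the centre of its underside
- collar: loose brass ring, 72 mm outside, 52 mm inside, 18 mm high, flat beside the magazine, on its right; origin at the centre of its underside
- tub: loose white plastic tub, 90 mm across, 70 mm high, standing at the left; origin at the centre of its underside
- oil_can: loose steel can, 60 mm across, 120 mm high, standing at the right; origin at the centre of its underside
- gauge_block: loose steel block 50 x 30 x 20 mm, lying at the right near the robot; origin at the centre of its underside
Mind the look-alikes: they are no part of the job. Leave any pink look-alike of the die alone.

How it is judged (in metres and radians):
On the way:
1. the die lies over the column at deck height, slid up to the back stop (x of die in the frame of column_mouth between -0.005 and 0.007 m and z of die in the frame of column_mouth between -0.006 and 0.004 m), for 0.1 s.
At the end, for the whole second after the job is handed in: the die is flat (within 0.08 rad) in the column, centred within 8 mm, its underside at least 35 mm below the deck, at rest, both catches out over it (pushed back less than 3 mm), with nothing pressing on it (horizontal distance between die and column_mouth below 0.008 m and z of die in the frame of column_mouth below -0.035 m and angle between die's own z axis and vertical below 0.08 rad and value of joint each of catch_left, catch_right below 0.003 m and linear speed of die below 0.01 m/s); the robot touches nothing.
It fails at once if another loose thing is moved more than 40 mm (distance of any of big_die, collar, tub, oil_can, gauge_block from where it was at the start of the episode above 0.04 m).
It also fails if it takes over 42 s, if anything falls off the work surface, if the arm or the gripper's body presses on something with over 40 N, if the wrist force passes 120 N, or if a joint passes its speed limit or range.

## Working session

There is one attempt and no reset: what is moved stays moved. The work goes in short steps, Python scripts to look and compute and a shell command to move; the robot and the scene stay as the last step left them, time stands still between calls to the robot, and variables do not carry over. Pictures are saved under pics/ and viewed, and the job is handed in when it is done.

```bash
mkdir -p pics; ls; python3 - <<'E'
from plant import env,capture,camera_model
import cv2
print(env.get_obs())
for n in("scene","top"):
    im=capture(n); cv2.imwrite(f"pics/{n}0.png",im[:,:,::-1]); print(camera_model(n))
E
```

```text
pics
{'time_s': 0.0, 'joint_positions': array([ 1.16039708,  0.33287529, -0.06470197,  1.46091476,  0.02156803,
        1.349917  , -0.08851311]), 'qvel': array([ 1.61339517e-03, -9.29907650e-04, -5.01201353e-04,  1.01657037e-03,
        8.64828230e-04,  8.48904538e-06, -3.27176277e-04]), 'tau': array([-4.12330537e-04, -6.25454092e+01,  4.89662960e-02, -3.91597795e+01,
        1.62151270e-02,  9.91892768e-03, -2.29290242e-05]), 'tool_pos': array([ 236.22161773, -578.26857647,  249.52646192]), 'tcp_rot': array([-1.57221647e+00, -3.39470346e-05, -2.75379123e+00]), 'force': array([ 0.33149558, -0.35249515, -0.59028272]), 'wrist_torque': array([-0.02385849, -0.01714517,  0.02031754]), 'grip_width': 85.20720212576875}
{'camera_matrix': array([[441.40406432,   0.        , 319.23311619],
       [  0.        , 441.40406432, 237.33867599],
       [  0.        ,   0.        ,   1.        ]]), 'k1': -0.08673031678682121, 'xyz': array([ 947.79332622, -707.55002793,  857.95596126]), 'rotation': array([-2.31627625,  0.00757885,  0.5047941 ])}
{'camera_matrix': array([[620.68755098,   0.        , 310.3058217 ],
       [  0.        , 620.68755098, 245.16412112],
       [  0.        ,   0.        ,   1.        ]]), 'k1': -0.0263941182722869, 'xyz': array([ 385.56154848,   16.14566821, 1340.117357  ]), 'rotation': array([-2.98844151, -0.02715589, -1.5566065 ])}
```

View pics/scene0.png

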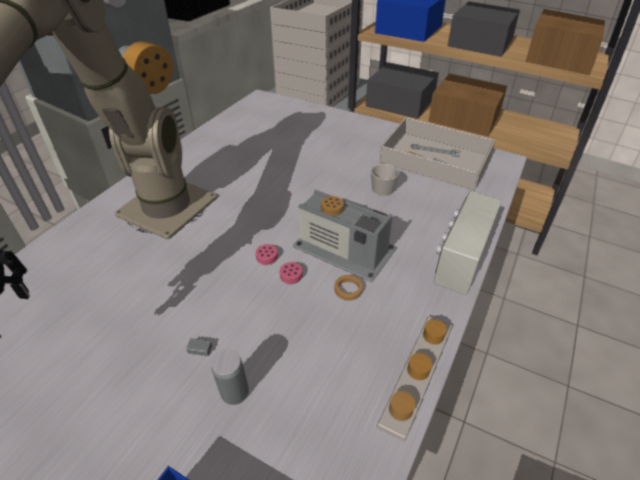

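View pics/top0.png

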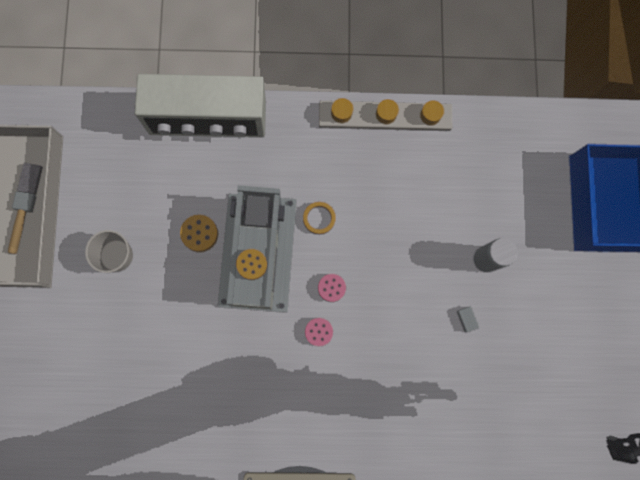

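The top view shows, in pixels:
- the die candidate on the lane at (251,264)
- the large die flat on the table at (199,233), left of the magazine
- two pink look-alikes at (331,288) and (319,332)
- three brass pieces on a rack at (342–432,110)

Only the piece at (251,264) is brass and lies on the lane, so it fits the description. I'll confirm with an enlarged crop and measure.

```bash
cat > h.py <<'E'
import numpy as np,cv2
from scipy.spatial.transform import Rotation as R
from plant import camera_model
def cam(n):
    m=camera_model(n); return m['camera_matrix'],m['k1'],np.array(m['xyz']),R.from_euler('xyz',m['rotation']).as_matrix()
def proj(n,P):
    K,k,t,Rm=cam(n); p=(np.atleast_2d(P)-t)@Rm; s=p[:,:2]/p[:,2:]; r2=(s**2).sum(1,keepdims=True); s=s*(1+k*r2)
    return s@K[:2,:2].T+K[:2,2]
def ray(n,uv):
    K,k,t,Rm=cam(n); d=(np.array(uv,float)-K[:2,2])/np.diag(K)[:2]; s=d.copy()
    for _ in range(10): s=d/(1+k*(s@s))
    return t,Rm@np.array([s[0],s[1],1])
def atz(n,uv,z):
    t,d=ray(n,uv); return t+d*(z-t[2])/d[2]
def tri(uvs):
    A=np.zeros((3,3));b=np.zeros(3)
    for n,uv in uvs:
        t,d=ray(n,uv); d=d/np.linalg.norm(d); M=np.eye(3)-np.outer(d,d); A+=M;b+=M@t
    return np.linalg.solve(A,b)
E
python3 - <<'E'
from h import *
from plant import search_frame,cut_out,capture,env
for n in("top","scene"):
    for l in("die","magazine","column_mouth","big_die","collar","tub","oil_can","gauge_block"):
        try:
            for d in search_frame(n,l)[:4]: print(n,l,d['score'],np.round(d['xyz'],1))
        except Exception as e: print(n,l,e)
a=cv2.imread('pics/top0.png')[170:330,170:350]; b=cv2.imread('pics/scene0.png')[170:310,240:410]
a=cv2.resize(a,(720,600),interpolation=cv2.INTER_CUBIC) if 0 else cv2.resize(a,None,fx=3.75,fy=3.75,interpolation=cv2.INTER_CUBIC)
cv2.imwrite('pics/tc.png',a); cv2.imwrite('pics/sc.png',cv2.resize(b,None,fx=4,fy=4,interpolation=cv2.INTER_CUBIC))
print(env.get_obs()['time_s'])
E
```

```text
top die 0.84 [529.3 101.8 144.9]
top die 0.81 [406.7 -38.7  21.1]
top die 0.6 [494.8 -59.5  21.4]
top magazine 0.89 [576.8  86.1 115.5]
top column_mouth 0.81 [580.8  91.1 117.9]
top column_mouth 0.51 [565.8 415.9  23.9]
top big_die 0.86 [615.  223.   25.4]
top tub 0.69 [567.3 415.1  23.1]
top oil_can 0.8 [ 561.5 -387.7  123.7]
top gauge_block 0.61 [577.1  92.9 117. ]
top gauge_block 0.6 [ 438.9 -353.2   23.7]
scene die 0.94 [504.8 -69.7  19.5]
scene die 0.87 [540.   94.8 143.2]
scene die 0.56 [410.3 -42.6  18.5]
scene magazine 0.69 [596.3  63.2  74.2]
scene column_mouth 0.67 [598.2  57.6  76.8]
scene collar 0.69 [652.3 -35.2  17.2]
scene tub 0.59 [561.7 387.5  41.3]
scene tub 0.34 [600.2  58.3  75.8]
scene oil_can 0.9 [ 583.8 -417.   102. ]
scene gauge_block 0.58 [ 441.5 -351.6   19.3]
0.9
```

View pics/tc.png

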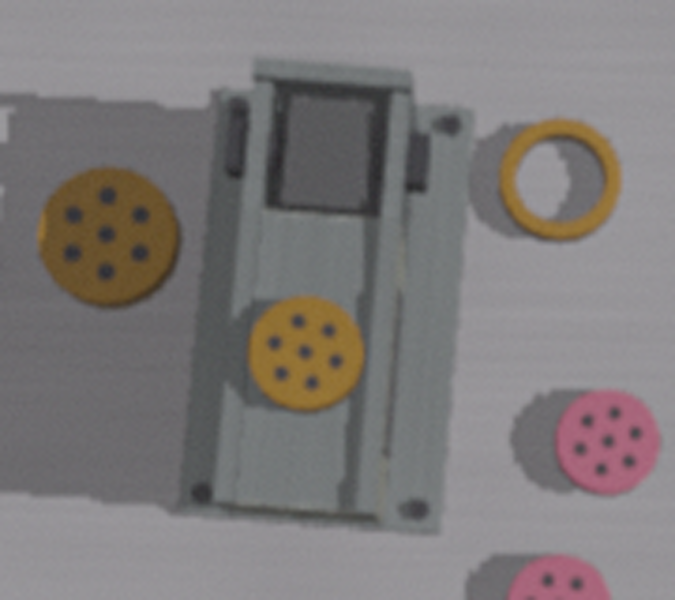

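View pics/sc.png

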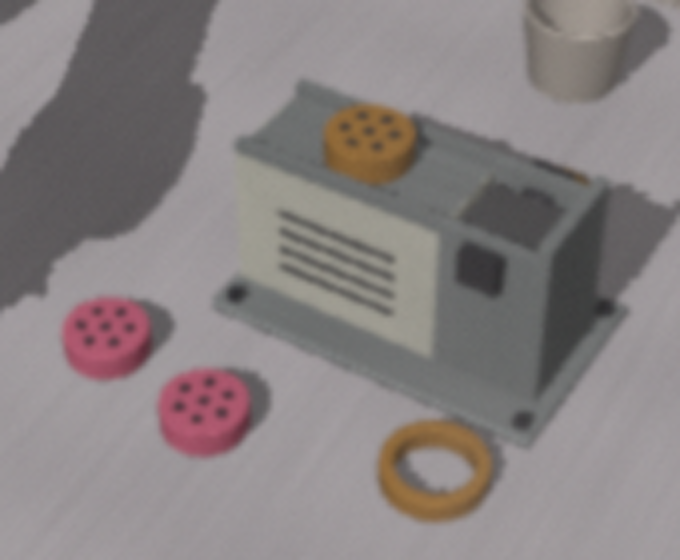

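```bash
python3 - <<'E'
import cv2
a=cv2.imread('pics/top0.png')
def crop(x,y,w,h,f,o,n='top0'):
    b=cv2.resize(cv2.imread(f'pics/{n}.png')[y:y+h,x:x+w],None,fx=f,fy=f,interpolation=cv2.INTER_CUBIC)
    for i in range(0,w,10): cv2.putText(b,str(x+i),(i*f,10),0,.35,(0,0,255),1); cv2.line(b,(i*f,12),(i*f,18),(0,0,255),1)
    for i in range(0,h,10): cv2.putText(b,str(y+i),(0,i*f+4),0,.35,(0,0,255),1)
    cv2.imwrite('pics/'+o,b)
crop(215,180,90,70,8,'c1.png'); crop(215,245,90,70,8,'c2.png'); crop(295,190,100,75,8,'c3.png','scene0')
E
```

```text
(no output)
```

View pics/c1.png

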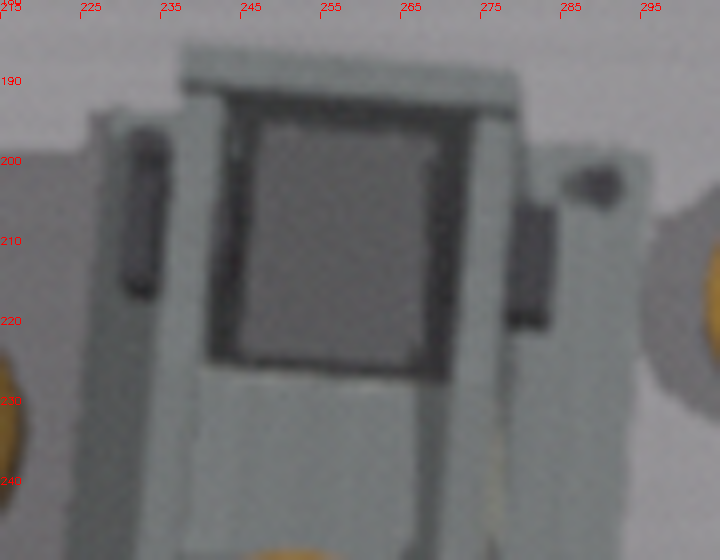

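View pics/c2.png

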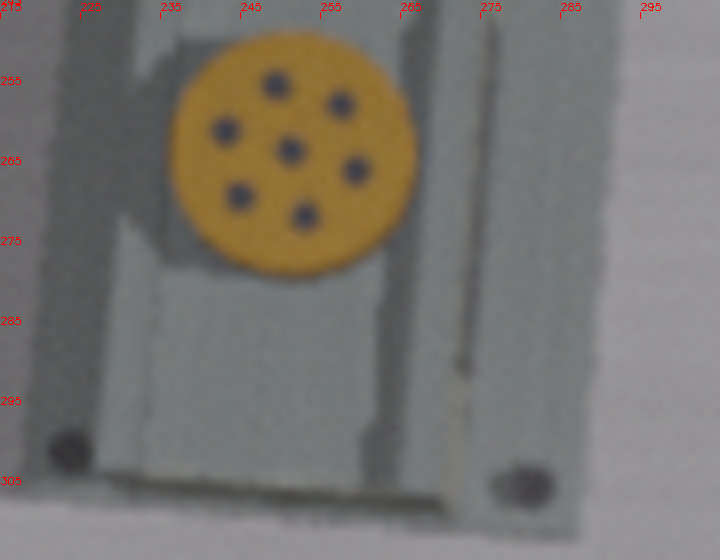

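View pics/c3.png

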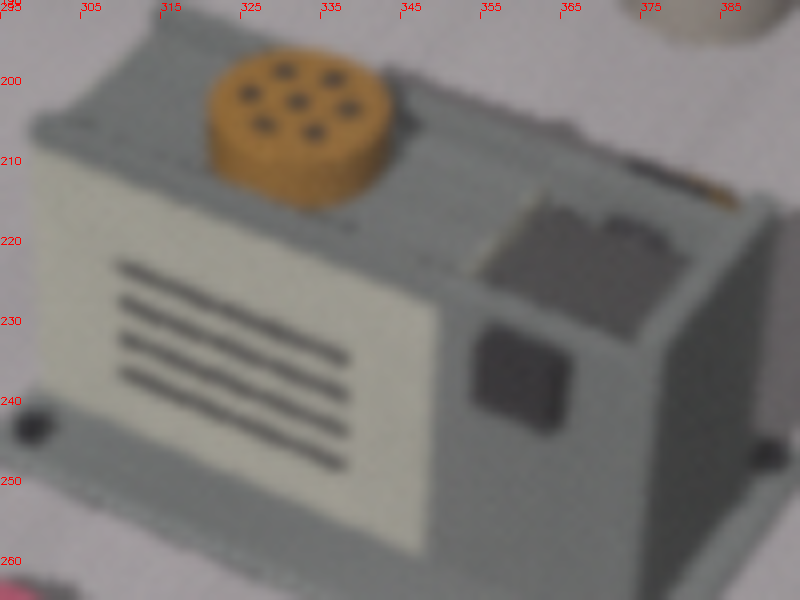

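```bash
cat >> h.py <<'E'
def pose(q,P):
    x,y,a=q[:3]; z=q[3] if len(q)>3 else 0; c,s=np.cos(a),np.sin(a)
    P=np.atleast_2d(np.array(P,float)); return np.c_[x+c*P[:,0]-s*P[:,1],y+s*P[:,0]+c*P[:,1],z+P[:,2]]
E
python3 - <<'E'
from h import *
from scipy.optimize import least_squares
ob=[('top',(-34,32,120),(240.9,225)),('top',(-34,-32,120),(270.75,227.5)),('top',(34,42,140),(237.75,191.25)),('top',(34,-42,140),(279.6,194.1)),('top',(-190,42,128),(227.1,303.5)),('top',(-190,-42,128),(270,307.25)),
('scene',(-190,-42,128),(299,206.2)),('scene',(-190,42,128),(314.7,190.6)),('scene',(-34,32,120),(363.1,213.1))]
def f(q,s=('top','scene')): return np.concatenate([proj(n,pose(q,P))[0]-uv for n,P,uv in ob if n in s])
for s,q0 in ((('top','scene'),[620,90,0,0]),(('top',),[620,90,0]),(('scene',),[620,90,0])):
    r=least_squares(f,q0,args=(s,)); print(s,r.x.round(3)); print(r.fun.reshape(-1,2).round(1).tolist())
D=tri([('top',(251.4,263.75)),('scene',(332.1,202.75))]); print('die top',D)
print(atz('top',(251.4,263.75),142),atz('scene',(332.1,202.75),142))
E
```

```text
('top', 'scene') [ 6.43071e+02  9.26950e+01 -6.40000e-02 -2.52300e+00]
[[-1.0, 0.9], [1.1, 1.0], [-0.4, -1.2], [-0.0, -0.6], [-0.2, -0.2], [-0.1, -0.5], [-1.2, 0.2], [0.3, -0.3], [-0.3, 0.5]]
('top',) [ 6.4245e+02  9.2325e+01 -6.3000e-02]
[[-0.9, 1.0], [1.3, 1.1], [-0.4, -1.2], [0.1, -0.6], [-0.2, 0.0], [0.1, -0.3]]
('scene',) [ 6.45498e+02  9.35850e+01 -4.60000e-02]
[[-0.8, 0.4], [0.3, -0.4], [0.5, -0.1]]
die top [532.89233243 100.3484536  142.47678947]
[532.42571105 100.03508611 142.        ] [533.0802262  101.32597734 142.        ]
```

Only the disc at (251,264) is brass and on the lane, and the crop confirms it. Its top triangulates to z = 142.5. The magazine is at about (643, 92.5) with yaw -0.063. Next I turn the jaws across the lane and travel.

```bash
cat > go.py <<'E'
import sys
from h import *
from plant import env
# usage: go.py x y z(mm TCP) yaw
x,y,z,yaw=map(float,sys.argv[1:5])
o=env.get_obs(); Rm=R.from_euler('xyz',o['tcp_rot']).as_matrix()
Rt=R.from_euler('xyz',[-np.pi/2,0,yaw]).as_matrix()
print('t',round(o['time_s'],2),'tcp',o['tool_pos'].round(1),'rot',o['tcp_rot'].round(3),'F',o['force'].round(1),'w',round(o['grip_width'],1))
print('shift cm',(Rm.T@(np.array([x,y,z])-o['tool_pos'])/10).round(2),'rot deg',np.degrees(R.from_matrix(Rm.T@Rt).as_rotvec()).round(2),'q',o['joint_positions'].round(2))
E
python3 -m creep '[{"xyz":[0,0,0],"delta_rot":[0,8.59,0],"hand":8.54},{"xyz":[0,0,0],"delta_rot":[0,8.59,0],"hand":8.54},{"xyz":[0,0,0],"delta_rot":[0,8.59,0],"hand":8.54},{"xyz":[-1.8,0,-4.2],"delta_rot":[0,0,0],"hand":8.54},{"xyz":[-1.8,0,-4.2],"delta_rot":[0,0,0],"hand":8.54}]' 30
python3 go.py 532.5 100.3 250 3.079
```

```text
time_s: 1.4
tool_pos: [277.2, -496.5, 249.9]
tcp_rot: [-1.571, -0.0, 3.077]
force: [1.5, -0.6, -0.2]
grip_width: 85.6
t 1.4 tcp [ 277.2 -496.5  249.9] rot [-1.571 -0.     3.077] F [ 1.5 -0.6 -0.2] w 85.6
shift cm [-2.162e+01 -1.000e-02 -6.120e+01] rot deg [ 0.01 -0.12  0.02] q [ 1.03  0.21 -0.05  1.61  0.01  1.32 -0.66]
```

```bash
python3 -m creep '[{"xyz":[-2.5,0,-4],"delta_rot":[0,0,0],"hand":8.54},{"xyz":[-2.5,0,-4],"delta_rot":[0,0,0],"hand":8.54},{"xyz":[-2.5,0,-4],"delta_rot":[0,0,0],"hand":8.54},{"xyz":[-2.5,0,-4],"delta_rot":[0,0,0],"hand":8.54},{"xyz":[-2.5,0,-4],"delta_rot":[0,0,0],"hand":8.54}]' >/dev/null
python3 -m creep '[{"xyz":[-1.8,0,-4],"delta_rot":[0,0,0],"hand":8.54},{"xyz":[-1.8,0,-4],"delta_rot":[0,0,0],"hand":8.54},{"xyz":[-1.8,0,-4],"delta_rot":[0,0,0],"hand":8.54},{"xyz":[-1.8,0,-4],"delta_rot":[0,0,0],"hand":8.54},{"xyz":[-1.8,0,-4],"delta_rot":[0,0,0],"hand":8.54}]' >/dev/null
python3 go.py 532.5 100.3 250 3.079
```

```text
t 2.4 tcp [ 517.5 -109.5  250.6] rot [-1.570e+00  1.000e-03  3.079e+00] F [ 0.8 -0.5 -0.4] w 85.8
shift cm [ -0.2    0.06 -21.03] rot deg [-0.02  0.02 -0.04] q [ 0.51  0.15 -0.43  1.7   0.06  1.31 -1.56]
```

```bash
python3 -m creep '[{"xyz":[-0.2,0,-4.2],"delta_rot":[0,0,0],"hand":8.54},{"xyz":[0,0,-4.2],"delta_rot":[0,0,0],"hand":8.54},{"xyz":[0,0,-4.2],"delta_rot":[0,0,0],"hand":8.54},{"xyz":[0,0,-4.2],"delta_rot":[0,0,0],"hand":8.54},{"xyz":[0,0,-4.2],"delta_rot":[0,0,0],"hand":8.54}]' >/dev/null
python3 -m creep '[{"xyz":[0,2,0],"delta_rot":[0,0,0],"hand":8.54},{"xyz":[0,2,0],"delta_rot":[0,0,0],"hand":8.54},{"xyz":[0,1,0],"delta_rot":[0,0,0],"hand":8.54},{"xyz":[0,0,0],"delta_rot":[0,0,0],"hand":8.54},{"xyz":[0,0,0],"delta_rot":[0,0,0],"hand":8.54}]' >/dev/null
python3 go.py 532.5 100.3 200 3.079
python3 - <<'E'
from plant import capture
import cv2
for n in("scene","top"):
    im=capture(n)[:,:,::-1]; c=im[130:280,250:450] if n=="scene" else im[150:300,150:350]
    cv2.imwrite(f"pics/{n}1.png",cv2.resize(c,None,fx=4,fy=4,interpolation=cv2.INTER_CUBIC))
E
```

```text
t 3.4 tcp [532.2  98.2 201. ] rot [-1.571e+00  1.000e-03  3.079e+00] F [-0.1  1.1  0.9] w 85.1
shift cm [-0.02  0.1  -0.21] rot deg [ 0.01  0.01 -0.04] q [ 0.24  0.23 -0.58  1.73  0.13  1.22 -2.  ]
```

View pics/scene1.png

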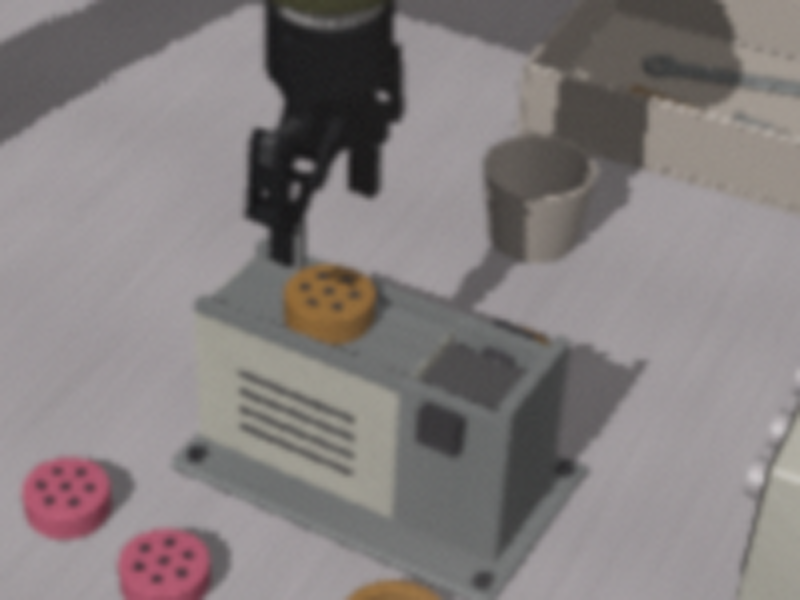

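View pics/top1.png

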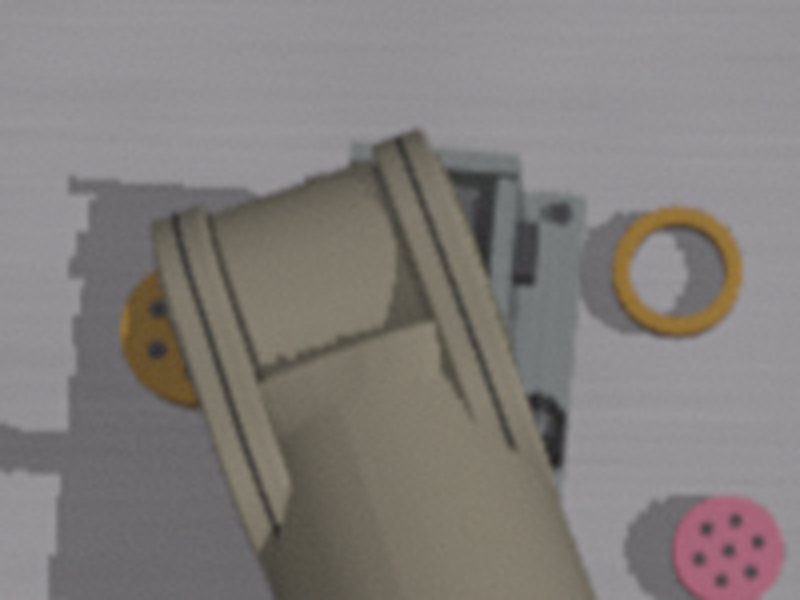

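```bash
python3 - <<'E'
from h import *
for z in (170,182,195): print(z,proj('scene',[[529,50,z],[529,43,z],[535,148,z]]).round(1).tolist())
E
```

```text
170 [[321.2, 204.7], [319.9, 206.2], [341.1, 185.0]]
182 [[321.2, 200.9], [319.9, 202.4], [341.2, 181.3]]
195 [[321.2, 196.7], [319.8, 198.2], [341.3, 177.2]]
```

```bash
python3 -m creep '[{"xyz":[0,1.5,-0.2],"delta_rot":[0,0,0],"hand":8.54},{"xyz":[0,1.5,0],"delta_rot":[0,0,0],"hand":8.54},{"xyz":[0,1.5,0],"delta_rot":[0,0,0],"hand":8.54},{"xyz":[0,1.0,0],"delta_rot":[0,0,0],"hand":8.54},{"xyz":[0,0,0],"delta_rot":[0,0,0],"hand":8.54}]' 
python3 -m creep '[{"xyz":[0,0,0],"delta_rot":[0,0,0],"hand":5.7},{"xyz":[0,0,0],"delta_rot":[0,0,0],"hand":5.7},{"xyz":[0,0,0],"delta_rot":[0,0,0],"hand":5.7},{"xyz":[0,0,0],"delta_rot":[0,0,0],"hand":5.7},{"xyz":[0,0,0],"delta_rot":[0,0,0],"hand":5.7}]' 25
python3 go.py 532.5 100.3 146 3.079
python3 - <<'E'
from plant import capture
import cv2
for n in("scene",):
    im=capture(n)[:,:,::-1]; c=im[150:270,270:430]
    cv2.imwrite(f"pics/{n}2.png",cv2.resize(c,None,fx=5,fy=5,interpolation=cv2.INTER_CUBIC))
E
```

```text
time_s: 4.0
tool_pos: [530.9, 100.1, 143.2]
tcp_rot: [-1.57, -0.003, 3.08]
force: [-0.9, 1.0, -0.5]
grip_width: 85.2
time_s: 4.5
tool_pos: [532.5, 100.8, 146.3]
tcp_rot: [-1.571, 0.002, 3.08]
force: [-1.6, 1.5, 6.4]
grip_width: 58.9
t 4.5 tcp [532.5 100.8 146.3] rot [-1.571e+00  2.000e-03  3.080e+00] F [-1.6  1.5  6.4] w 58.9
shift cm [-0.    0.03  0.05] rot deg [ 0.03  0.05 -0.09] q [ 0.23  0.29 -0.57  1.79  0.17  1.12 -2.04]
```

View pics/scene2.png

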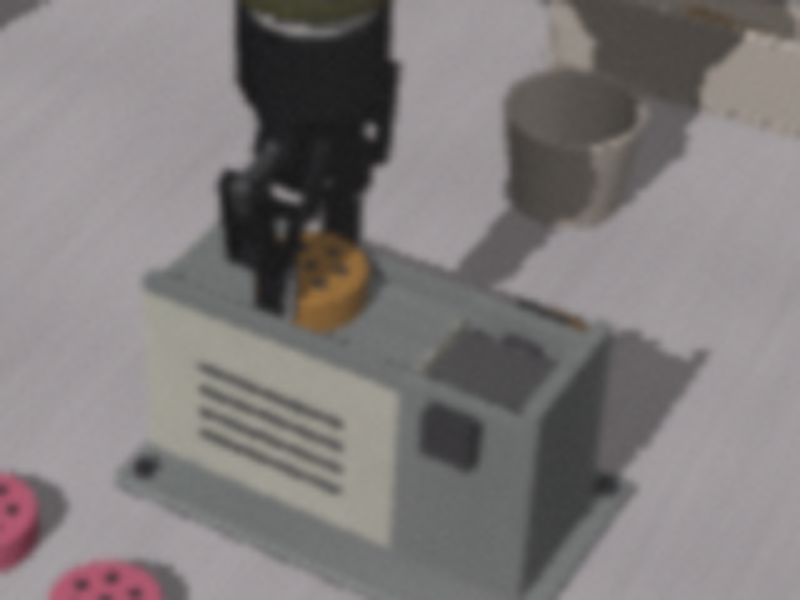

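```bash
python3 -m creep '[{"xyz":[0,-0.15,0],"delta_rot":[0,0,0],"hand":5.7},{"xyz":[-1,0,0],"delta_rot":[0,0,0],"hand":5.7},{"xyz":[-1.5,0,0],"delta_rot":[0,0,0],"hand":5.7},{"xyz":[-1.5,0,0],"delta_rot":[0,0,0],"hand":5.7},{"xyz":[0,0,0],"delta_rot":[0,0,0],"hand":5.7}]' 
python3 -m creep '[{"xyz":[-1.5,0,0],"delta_rot":[0,0,0],"hand":5.7},{"xyz":[-1.5,0,0],"delta_rot":[0,0,0],"hand":5.7},{"xyz":[-1.5,0,0],"delta_rot":[0,0,0],"hand":5.7},{"xyz":[-1.3,0,0],"delta_rot":[0,0,0],"hand":5.7},{"xyz":[0,0,0],"delta_rot":[0,0,0],"hand":5.7}]' 
python3 go.py 646.5 92.2 148 3.079
```

```text
time_s: 5.05
tool_pos: [573.5, 97.5, 146.4]
tcp_rot: [-1.571, 0.0, 3.079]
force: [1.4, 0.3, -1.5]
grip_width: 58.4
time_s: 5.55
tool_pos: [630.5, 94.0, 146.2]
tcp_rot: [-1.571, -0.0, 3.079]
force: [0.6, -0.4, -3.2]
grip_width: 58.4
t 5.55 tcp [630.5  94.  146.2] rot [-1.571 -0.     3.079] F [ 0.6 -0.4 -3.2] w 58.4
shift cm [-1.61 -0.18  0.08] rot deg [ 0.01 -0.    0.01] q [ 0.18  0.49 -0.52  1.53  0.25  1.2  -2.03]
```

```bash
python3 -m creep '[{"xyz":[-0.4,0,0.03],"delta_rot":[0,0,0],"hand":5.7},{"xyz":[-0.4,0,0.03],"delta_rot":[0,0,0],"hand":5.7},{"xyz":[-0.3,0,0],"delta_rot":[0,0,0],"hand":5.7},{"xyz":[-0.2,0,0],"delta_rot":[0,0,0],"hand":5.7},{"xyz":[0,0,0],"delta_rot":[0,0,0],"hand":5.7}]' 
python3 go.py 646.5 92.2 148 3.079
python3 - <<'E'
from plant import capture
import cv2
for n in("scene","top"):
    im=capture(n)[:,:,::-1]; c=im[150:270,270:430] if n=='scene' else im[160:280,190:350]
    cv2.imwrite(f"pics/{n}3.png",cv2.resize(c,None,fx=5,fy=5,interpolation=cv2.INTER_CUBIC))
E
```

```text
time_s: 6.05
tool_pos: [642.8, 93.1, 146.7]
tcp_rot: [-1.571, 0.0, 3.08]
force: [0.3, 1.2, -4.8]
grip_width: 58.8
t 6.05 tcp [642.8  93.1 146.7] rot [-1.571  0.     3.08 ] F [ 0.3  1.2 -4.8] w 58.8
shift cm [-0.38 -0.13  0.07] rot deg [ 0.01  0.05 -0.  ] q [ 0.17  0.51 -0.52  1.49  0.26  1.21 -2.02]
```

View pics/scene3.png

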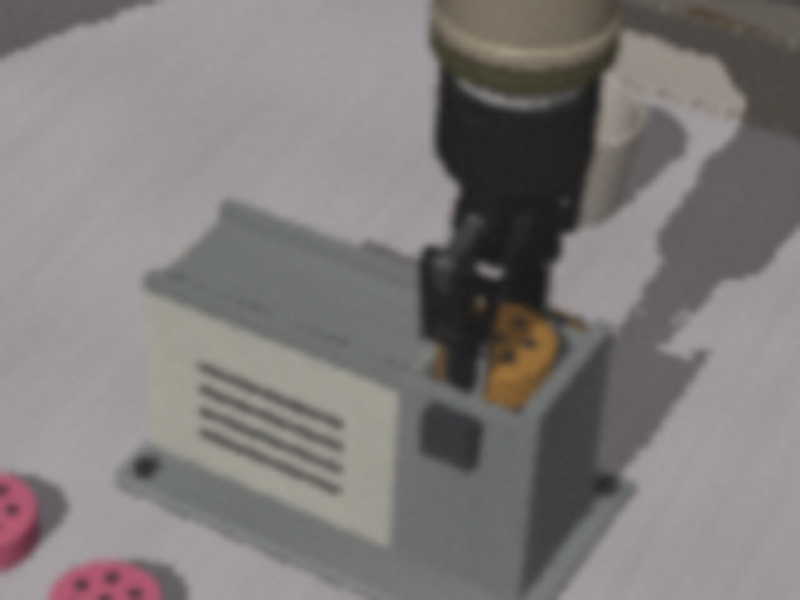

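The die is over the well and not yet touching the stop. I'll creep on until there's contact.

```bash
python3 -m creep '[{"xyz":[-0.1,0,0.0],"delta_rot":[0,0,0],"hand":5.7},{"xyz":[-0.1,0,0.0],"delta_rot":[0,0,0],"hand":5.7},{"xyz":[-0.1,0,0],"delta_rot":[0,0,0],"hand":5.7},{"xyz":[0,0,0],"delta_rot":[0,0,0],"hand":5.7},{"xyz":[0,0,0],"delta_rot":[0,0,0],"hand":5.7}]' 

```

```text
time_s: 6.65
tool_pos: [645.8, 92.9, 146.8]
tcp_rot: [-1.571, 0.0, 3.08]
force: [-0.1, 2.8, -5.1]
grip_width: 58.4
```

```bash
python3 -m creep '[{"xyz":[-0.1,0,0.0],"delta_rot":[0,0,0],"hand":5.7},{"xyz":[-0.1,0,0.0],"delta_rot":[0,0,0],"hand":5.7},{"xyz":[0,0,0],"delta_rot":[0,0,0],"hand":5.7},{"xyz":[0,0,0],"delta_rot":[0,0,0],"hand":5.7},{"xyz":[0,0,0],"delta_rot":[0,0,0],"hand":5.7}]' 

```

```text
time_s: 7.15
tool_pos: [646.9, 92.8, 146.6]
tcp_rot: [-1.57, -0.002, 3.08]
force: [-5.8, 2.8, -2.2]
grip_width: 58.9
```

Contact with the stop: Fx is -5.8 N at x = 646.9. Now I'll release, rise, shut the fingers and check.

```bash
python3 -m creep '[{"xyz":[0,0,0.0],"delta_rot":[0,0,0],"hand":8.54},{"xyz":[0,0,0.0],"delta_rot":[0,0,0],"hand":8.54},{"xyz":[0,0,0],"delta_rot":[0,0,0],"hand":8.54},{"xyz":[0,0,0],"delta_rot":[0,0,0],"hand":8.54},{"xyz":[0,-1,0],"delta_rot":[0,0,0],"hand":8.54}]' 
python3 -m creep '[{"xyz":[0,-2,0.0],"delta_rot":[0,0,0],"hand":8.54},{"xyz":[0,-2,0.0],"delta_rot":[0,0,0],"hand":8.54},{"xyz":[0,0,0],"delta_rot":[0,0,0],"hand":0},{"xyz":[0,0,0],"delta_rot":[0,0,0],"hand":0},{"xyz":[0,0,0],"delta_rot":[0,0,0],"hand":0}]' 30
python3 -m creep '[{"xyz":[0,0,0.0],"delta_rot":[0,0,0],"hand":0},{"xyz":[0,0,0.0],"delta_rot":[0,0,0],"hand":0},{"xyz":[0,0,0],"delta_rot":[0,0,0],"hand":0},{"xyz":[0,0,0],"delta_rot":[0,0,0],"hand":0},{"xyz":[0,0,0],"delta_rot":[0,0,0],"hand":0}]' 
python3 go.py 646 92.5 148 3.079
python3 - <<'E'
from plant import capture
import cv2
for n in("scene","top"):
    im=capture(n)[:,:,::-1]; c=im[150:270,270:430] if n=='scene' else im[160:280,190:350]
    cv2.imwrite(f"pics/{n}4.png",cv2.resize(c,None,fx=5,fy=5,interpolation=cv2.INTER_CUBIC))
E
```

```text
time_s: 7.65
tool_pos: [647.2, 92.2, 156.0]
tcp_rot: [-1.57, -0.002, 3.079]
force: [0.3, -1.3, -0.1]
grip_width: 85.3
time_s: 8.15
tool_pos: [647.4, 92.5, 196.2]
tcp_rot: [-1.57, -0.001, 3.08]
force: [0.1, 0.3, -0.0]
grip_width: 44.3
time_s: 8.65
tool_pos: [647.7, 92.6, 196.7]
tcp_rot: [-1.571, -0.0, 3.08]
force: [0.2, -0.0, -0.7]
grip_width: 0.3
t 8.65 tcp [647.7  92.6 196.7] rot [-1.571 -0.     3.08 ] F [ 0.2 -0.  -0.7] w 0.3
shift cm [0.17 4.87 0.02] rot deg [-0.    0.04  0.  ] q [ 0.17  0.48 -0.53  1.42  0.24  1.3  -2.  ]
```

View pics/scene4.png

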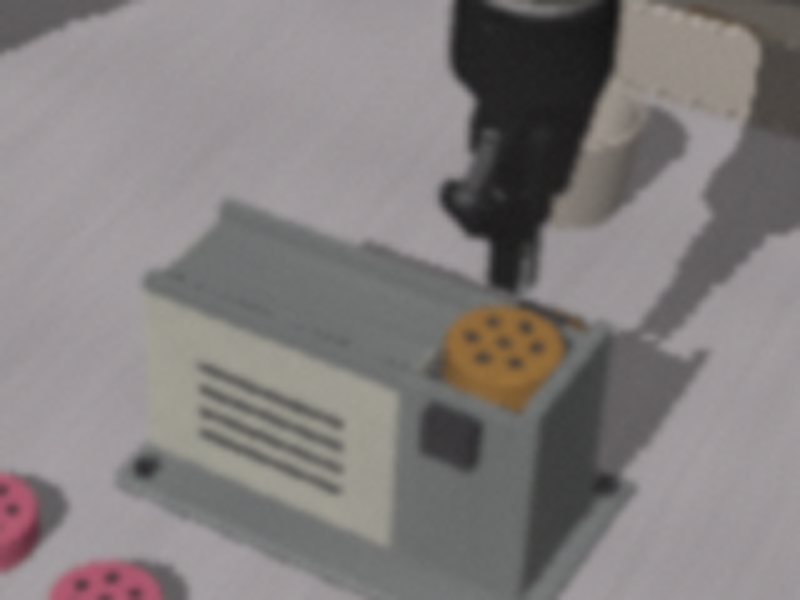

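View pics/top4.png

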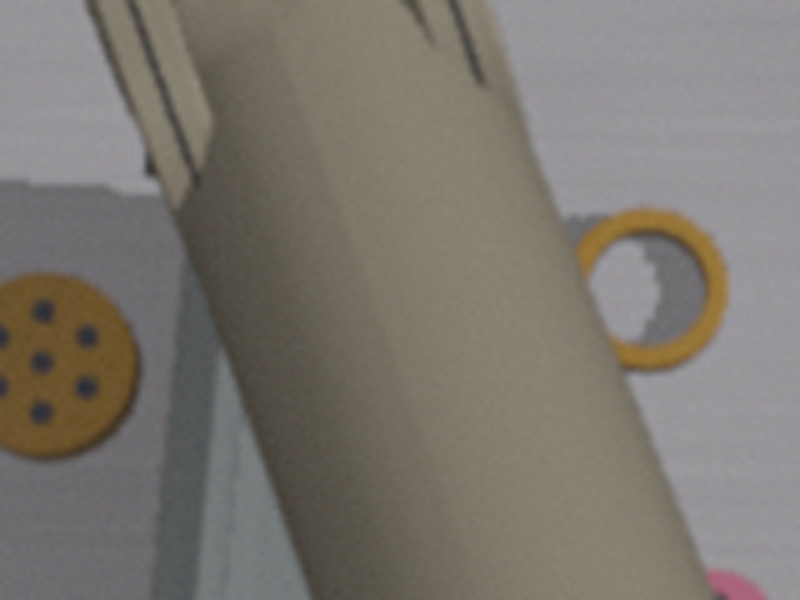

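```bash
python3 - <<'E'
from h import *
print(atz('scene',(371,218.6),141))
E
```

```text
[648.15536365  92.1909801  141.        ]
```

```bash
python3 -m creep '[{"xyz":[0.1,1,0],"delta_rot":[0,0,0],"hand":0},{"xyz":[0,1,0],"delta_rot":[0,0,0],"hand":0},{"xyz":[0,1,0],"delta_rot":[0,0,0],"hand":0},{"xyz":[0,0.3,0],"delta_rot":[0,0,0],"hand":0},{"xyz":[0,0.2,0],"delta_rot":[0,0,0],"hand":0}]' 30
python3 -m creep '[{"xyz":[0,0.2,0],"delta_rot":[0,0,0],"hand":0},{"xyz":[0,0.2,0],"delta_rot":[0,0,0],"hand":0},{"xyz":[0,0.2,0],"delta_rot":[0,0,0],"hand":0},{"xyz":[0,0.2,0],"delta_rot":[0,0,0],"hand":0},{"xyz":[0,0,0],"delta_rot":[0,0,0],"hand":0}]'
```

```text
time_s: 9.25
tool_pos: [646.5, 92.6, 161.0]
tcp_rot: [-1.571, -0.001, 3.08]
force: [-1.0, 0.5, 0.8]
grip_width: 0.1
time_s: 9.75
tool_pos: [646.9, 92.8, 153.9]
tcp_rot: [-1.571, 0.001, 3.08]
force: [-1.0, 0.4, 2.6]
grip_width: 0.0
```

```bash
python3 -m creep '[{"xyz":[0,0.3,0],"delta_rot":[0,0,0],"hand":0},{"xyz":[0,0.3,0],"delta_rot":[0,0,0],"hand":0},{"xyz":[0,0.3,0],"delta_rot":[0,0,0],"hand":0},{"xyz":[0,0.3,0],"delta_rot":[0,0,0],"hand":0},{"xyz":[0,0,0],"delta_rot":[0,0,0],"hand":0}]'
python3 -m creep '[{"xyz":[0,0.3,0],"delta_rot":[0,0,0],"hand":0},{"xyz":[0,0.3,0],"delta_rot":[0,0,0],"hand":0},{"xyz":[0,0.3,0],"delta_rot":[0,0,0],"hand":0},{"xyz":[0,0.3,0],"delta_rot":[0,0,0],"hand":0},{"xyz":[0,0,0],"delta_rot":[0,0,0],"hand":0}]'
python3 - <<'E'
from plant import capture
import cv2
for n in("scene",):
    im=capture(n)[:,:,::-1]; c=im[170:260,310:430]
    cv2.imwrite(f"pics/{n}5.png",cv2.resize(c,None,fx=6,fy=6,interpolation=cv2.INTER_CUBIC))
E
```

```text
time_s: 10.25
tool_pos: [647.1, 92.8, 142.1]
tcp_rot: [-1.571, 0.001, 3.08]
force: [0.1, 0.0, 4.8]
grip_width: -0.2
time_s: 10.75
tool_pos: [647.1, 92.8, 130.6]
tcp_rot: [-1.571, 0.001, 3.08]
force: [-1.6, -0.4, 8.4]
grip_width: -0.1
```

View pics/scene5.png

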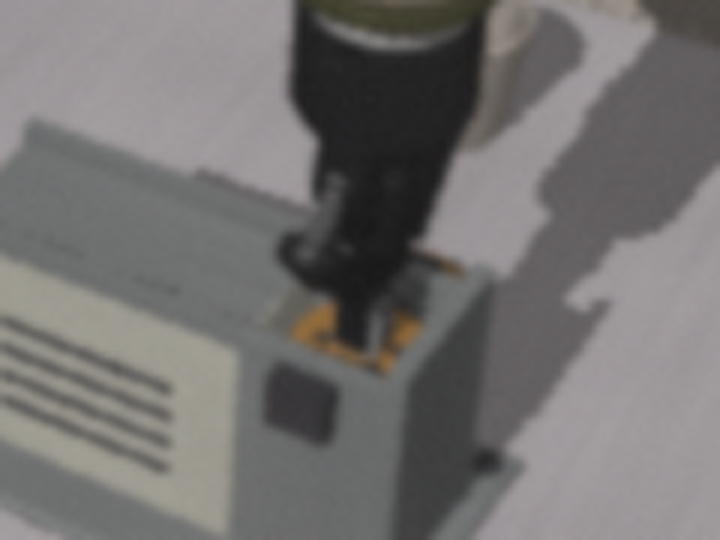

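The die is sinking flat into the well. I'll continue the press.

```bash
python3 -m creep '[{"xyz":[0,0.3,0],"delta_rot":[0,0,0],"hand":0},{"xyz":[0,0.3,0],"delta_rot":[0,0,0],"hand":0},{"xyz":[0,0.3,0],"delta_rot":[0,0,0],"hand":0},{"xyz":[0,0.2,0],"delta_rot":[0,0,0],"hand":0},{"xyz":[0,0,0],"delta_rot":[0,0,0],"hand":0}]'
python3 -m creep '[{"xyz":[0,0.2,0],"delta_rot":[0,0,0],"hand":0},{"xyz":[0,0.2,0],"delta_rot":[0,0,0],"hand":0},{"xyz":[0,0,0],"delta_rot":[0,0,0],"hand":0},{"xyz":[0,0,0],"delta_rot":[0,0,0],"hand":0},{"xyz":[0,0,0],"delta_rot":[0,0,0],"hand":0}]'
```

```text
time_s: 11.3
tool_pos: [647.2, 92.8, 120.1]
tcp_rot: [-1.571, 0.001, 3.08]
force: [-4.3, -1.3, 11.8]
grip_width: -0.2
time_s: 11.8
tool_pos: [647.2, 92.8, 116.4]
tcp_rot: [-1.571, 0.002, 3.08]
force: [-5.0, -0.9, 13.9]
grip_width: 0.0
```

```bash
python3 -m creep '[{"xyz":[0,0.2,0],"delta_rot":[0,0,0],"hand":0},{"xyz":[0,0.1,0],"delta_rot":[0,0,0],"hand":0},{"xyz":[0,0,0],"delta_rot":[0,0,0],"hand":0},{"xyz":[0,0,0],"delta_rot":[0,0,0],"hand":0},{"xyz":[0,0,0],"delta_rot":[0,0,0],"hand":0}]'
```

```text
time_s: 12.3
tool_pos: [647.2, 92.9, 114.1]
tcp_rot: [-1.571, 0.002, 3.08]
force: [-7.2, -1.7, 19.4]
grip_width: 0.1
```

```bash
python3 -m creep '[{"xyz":[0,0.1,0],"delta_rot":[0,0,0],"hand":0},{"xyz":[0,0.1,0],"delta_rot":[0,0,0],"hand":0},{"xyz":[0,0,0],"delta_rot":[0,0,0],"hand":0},{"xyz":[0,0,0],"delta_rot":[0,0,0],"hand":0},{"xyz":[0,0,0],"delta_rot":[0,0,0],"hand":0}]'
```

```text
time_s: 12.8
tool_pos: [647.4, 92.9, 113.9]
tcp_rot: [-1.57, 0.003, 3.079]
force: [-13.9, -3.3, 34.3]
grip_width: -0.1
```

That's the dead stop: the force jumped to 34 N with the TCP at 113.9. I'll back straight up and look.

```bash
python3 -m creep '[{"xyz":[0,-0.3,0],"delta_rot":[0,0,0],"hand":0},{"xyz":[0,-0.3,0],"delta_rot":[0,0,0],"hand":0},{"xyz":[0,-0.3,0],"delta_rot":[0,0,0],"hand":0},{"xyz":[0,-0.5,0],"delta_rot":[0,0,0],"hand":0},{"xyz":[0,-1,0],"delta_rot":[0,0,0],"hand":0}]'
python3 -m creep '[{"xyz":[0,-3,0],"delta_rot":[0,0,0],"hand":0},{"xyz":[0,-4,0],"delta_rot":[0,0,0],"hand":0},{"xyz":[0,-4,0],"delta_rot":[0,0,0],"hand":0},{"xyz":[4,-1,0],"delta_rot":[0,0,0],"hand":0},{"xyz":[4,0,0],"delta_rot":[0,0,0],"hand":0}]'
python3 -m creep '[{"xyz":[4,0,0],"delta_rot":[0,0,0],"hand":0},{"xyz":[4,0,0],"delta_rot":[0,0,0],"hand":0},{"xyz":[4,0,0],"delta_rot":[0,0,0],"hand":0},{"xyz":[2,0,0],"delta_rot":[0,0,0],"hand":0},{"xyz":[0,0,0],"delta_rot":[0,0,0],"hand":0}]'
python3 - <<'E'
from plant import capture
import cv2
for n in("scene","top"):
    im=capture(n)[:,:,::-1]; cv2.imwrite(f'pics/{n}6f.png',im); c=im[190:250,335:415] if n=='scene' else im[175:235,220:300]
    cv2.imwrite(f"pics/{n}6.png",cv2.resize(c,None,fx=9,fy=9,interpolation=cv2.INTER_CUBIC))
E
```

```text
time_s: 13.3
tool_pos: [646.3, 92.5, 133.4]
tcp_rot: [-1.57, -0.001, 3.08]
force: [-0.2, -0.8, -0.9]
grip_width: -0.1
time_s: 13.8
tool_pos: [567.1, 98.2, 255.8]
tcp_rot: [-1.572, 0.003, 3.079]
force: [0.2, 1.1, -0.0]
grip_width: 0.0
time_s: 14.3
tool_pos: [425.3, 106.5, 254.3]
tcp_rot: [-1.569, 0.001, 3.081]
force: [0.8, 0.2, 0.1]
grip_width: -0.1
```

View pics/scene6.png

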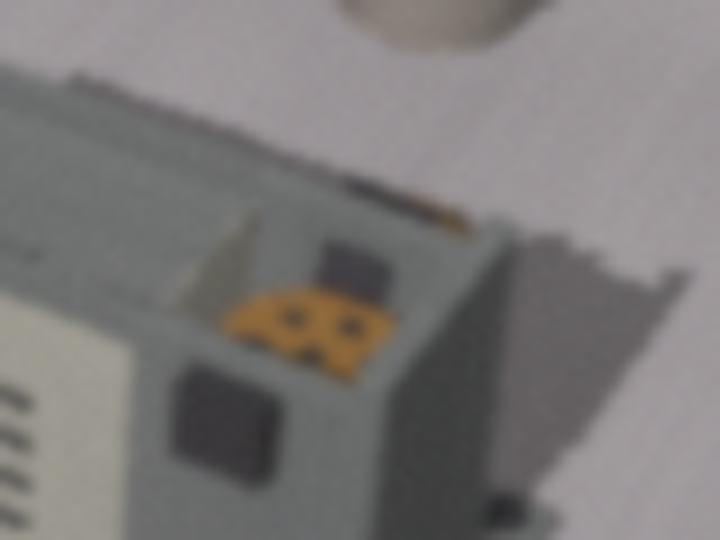

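View pics/top6.png

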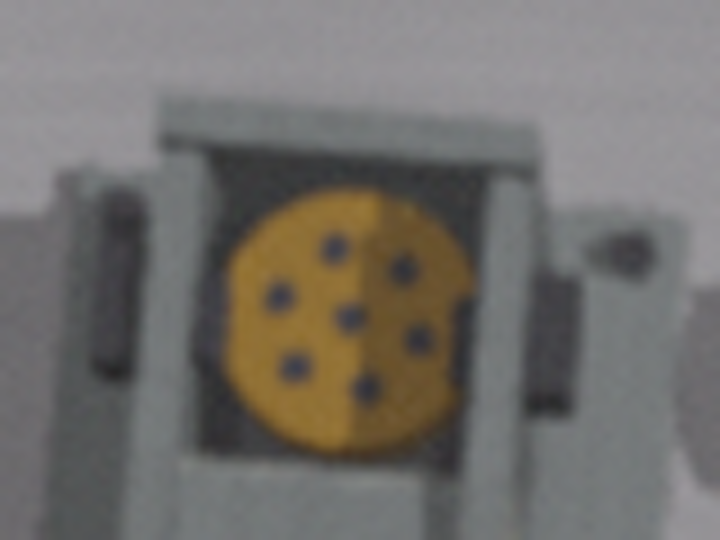

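View pics/top6f.png

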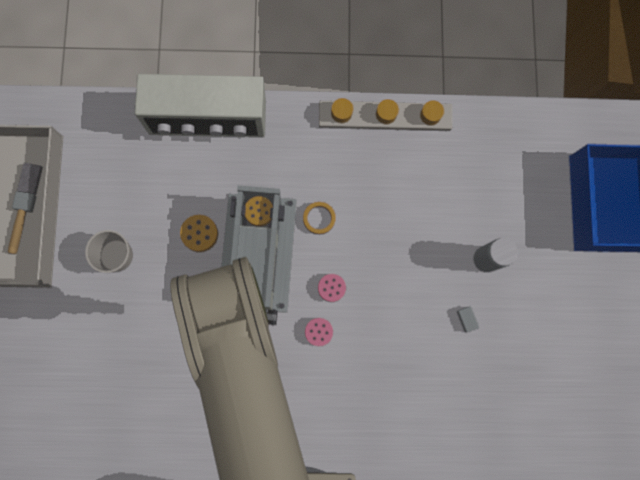

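```bash
python3 - <<'E'
from h import *
T=lambda u,v:(220+u/9-.44,175+v/9-.44); S=lambda u,v:(335+u/9-.44,190+v/9-.44)
for a,b in (((280,297),(293,317)),((335,248),(350,325)),((350,318),(312,357)),((295,367),(258,340))):
    print(tri([('top',T(*a)),('scene',S(*b))]).round(1), atz('top',T(*a),105).round(1))
q=[643,92.4,-.063]
def pt(P,n):
    p=proj(n,pose(q,P)); o=(220,175) if n=='top' else (335,190); return ((p-o+.44)*9).round(0)
L=[(x,25,z) for x in(-10,10) for z in (104,)]; Rr=[(x,-25,104) for x in(-10,10)]
W=[(x,32,104) for x in (-10,10)]
for n in('top','scene'):
    print(n,'Lnose',pt(L,n).tolist(),'Lwall',pt(W,n).tolist(),'Rnose',pt(Rr,n).tolist(),'die L/R edge z103',pt([(4,30,103),(4,-30,103),(4,0,103),(-34,32,120)],n).tolist())
E
```

```text
[643.2 102.6 112.5] [651.7 107.4 105. ]
[658.   93.3 121.1] [663.2  95.3 105. ]
[646.7  91.3 105.5] [647.2  91.5 105. ]
[631.7 100.8  99.7] [635.7 103.6 105. ]
top Lnose [[231.0, 371.0], [239.0, 285.0]] Lwall [[200.0, 369.0], [208.0, 282.0]] Rnose [[453.0, 389.0], [460.0, 303.0]] die L/R edge z103 [[215.0, 310.0], [480.0, 331.0], [348.0, 321.0], [184.0, 460.0]]
scene Lnose [[312.0, 294.0], [374.0, 318.0]] Lwall [[323.0, 280.0], [385.0, 304.0]] Rnose [[230.0, 392.0], [292.0, 417.0]] die L/R edge z103 [[363.0, 303.0], [265.0, 422.0], [315.0, 362.0], [254.0, 210.0]]
```

Both catches show over the die. In the top crop the left nose cuts the die edge at x≈229, where an uncovered edge would be at 215. The right nose cuts it at x≈455, against 480 uncovered. The die's centre lands within about 5 crop px of where a latched die should appear, with its top at z≈105. The loose things are where they were and the arm is clear, so I'll hand in.

```bash
python3 - <<'E'
from plant import env
o=env.get_obs(); print(o['time_s'],o['force'].round(1)); print(env.sign_off())
E
```

```text
14.4 [-0.6  0.2 -0.2]
the job is handed in; nothing more can be done
None
```

The die is latched in the column and the job is handed in at 14.4 s; no verdict was reported.

**What I did:** I gripped the brass die above the rails and carried it along the lane about 1.5 mm clear of the deck, rather than in sliding contact. It met the back stop at about 6 N. After letting go, I pressed it down with the shut fingers until it hit the dead stop, at a peak of about 34 N. Then I backed straight up and moved the arm clear.

**Last checks:**
- **Catches:** the top view shows both catches overlapping the die. The left one is also visible in the scene view.
- **Die position:** its centre is about 4 mm past the column's axis, as expected against the stop. Its top is at z≈105 mm, about 15 mm below the deck, so its underside is about 37 mm below.
- **Surroundings:** the loose things look unmoved in the top view, and the force on the tool was about zero at hand-in.

**Disagreement:** the centre hole gave a consistent height in both views, but the three outer holes came out between 100 and 121 mm. I put that down to matching blurred holes wrongly across the two views, because the die looks flat in both.

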